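# Seat the proud cap and start the weld

### The job

One of the three sensor housings clamped in the nests has its white cap standing proud, with the red ring below it still showing: press that cap gently down with closed fingertips until it is fully home. Then press the green start button on the grey console right down, let it spring back and move clear. Do not touch the red stop, the blue button or the two housings whose caps are already home, do not strike or lean hard on what you press, and leave the loose things on the bench where they are; nothing is to be picked up.

Things in the scene. Friction and masses are not known exactly. Their poses are not given: they have to be found in the camera images.
- nest_a: The nest whose cap stands proud: a square aluminium block 90 x 90 x 18 mm fixed to the bench, carrying a grey round housing (diameter 60 mm, rim 60 mm above the bench) and an white cap (diameter 54 mm, 10 mm thick). Origin: centre of the block's underside, on the bench; z up. The housing and cap are centred on it.
- cap_a (a joint): How far the proud cap has been pressed down, in m: 0 = 15 mm proud of the rim, 0.015 = fully home on the rim (hard stop). It starts between 0 and 0.002, slides straight down, resists with about 6 N of friction and stays where it is left.
- cap_a_top (a point): Centre of the flat top face of the proud cap; moves with it (70 mm above the bench when home). Below the cap a red ring, diameter 50 mm, shows while it is proud.
- nest_b: A like nest with its white cap already home (cap top 70 mm above the bench, no red showing). Origin: centre of the block's underside. Not to be touched.
- nest_c: Another like nest with its cap already home, as nest_b. Not to be touched.
- console: Grey control console, 120 mm (its x) by 250 mm (its y), top 45 mm above the bench, fixed. Origin: centre of its underside. Three push buttons stand on its top in a row along its y: green at +80 mm, red at 0, blue at -80 mm.
- green (a joint): Travel of the green start button in m: 0 = out, 0.006 = fully down. A spring returns it; fully down takes about 5 N.
- green_top (a point): Centre of the top face of the green button (diameter 30 mm); pressed straight down.
- stop: The red stop button (diameter 40 mm) in the middle of the console, in a yellow housing. Not to be touched.
- blue: The blue button (diameter 30 mm) of the console. Not to be touched.
- spare_cap: Loose white cap lying on the bench, diameter 54 mm, 10 mm high; origin: centre of its underside. To be left alone.
- spare_housing: Loose grey housing, diameter 60 mm, 42 mm high; origin: centre of its underside. To be left alone.
- driver: Loose screwdriver lying on the bench along its own x. To be left alone.
- jar: Loose small jar, diameter 56 mm, 70 mm high; origin: centre of its underside. To be left alone.

How it is judged:
On the way, in this order (a step that is already met when the one before it is completed fails the run):
1. the proud cap is pressed home (value of joint cap_a above 0.013 m), for 0.2 s.
2. the green button is pressed down (value of joint green above 0.0042 m), for 0.05 s.
At the end, for the whole second after the job is handed in: The cap is home within 2 mm, the green button has been pressed (at least 4.2 mm) after that and is out again, and every loose thing is at rest within 12 mm of where it began (value of joint cap_a above 0.013 m and value of joint green below 0.0015 m and distance of each of spare_cap, spare_housing, driver, jar from where it was at the start of the episode below 0.012 m and linear speed of each of spare_cap, spare_housing, driver, jar below 0.02 m/s); the robot touches nothing.
It fails at once if the red stop or the blue button is touched (contact force between any of the fingers, the arm and stop above 0.5 N or contact force between any of the fingers, the arm and blue above 0.5 N).
It fails at once if a housing whose cap was already home is touched (contact force between any of the fingers, the arm and nest_b above 0.5 N or contact force between any of the fingers, the arm and nest_c above 0.5 N).
It fails at once if the green button is pressed before the cap is home (value of joint green above 0.0015 m and value of joint cap_a below 0.013 m).
It fails at once if the cap, housing or console is struck or leant on hard (over 60 N) (contact force between anything else and nest_a above 60 N or contact force between anything else and console above 60 N).
It fails at once if a loose thing is pushed, lifted or carried (over 12 mm) (distance of any of spare_cap, spare_housing, driver, jar from where it was at the start of the episode above 0.012 m).
It also fails if it takes over 40 s, if anything falls off the work surface, if the arm or the gripper's body presses on something with over 40 N, if the wrist force passes 120 N, or if a joint passes its speed limit or range.

### The arm

A 7-joint arm with a two-finger parallel gripper is mounted at the origin on the work surface. World frame = base frame: x ahead of the robot, y to its left, z up, the work surface at z = 0. Lengths are in m, angles in rad, forces in N, time in s.
With the tool pointing down it reaches from about 0.4 to 0.875 m from the base axis. Payload 6.5 kg.
Tool frame: the origin (TCP) lies at the very end of the fingers, on their centre line; the grasp point (between the pads) lies 19 mm behind it; z points along the fingers, y is the direction in which the jaws open and shut (so a half turn about z gives the same grasp; the last joint's range is limited). The gripper opens to 88 mm and grips with 3 to 60 N. Pads are 18 mm wide; open, the fingers measure 123 mm over their backs; the gripper's body (75 mm by 187 mm) begins 45 mm behind the grasp point.
Start: joints at [1.127, 0.536, -0.004, 1.538, 0.003, 1.067, -0.071], TCP at [0.24, -0.604, 0.239] pointing down, gripper open.
Joint ranges: [-2.7, 2.7], [-0.37, 2.16], [-1.27, 1.26], [0.24, 2.4], [-1.31, 4.45], [0.19, 1.91], [-2.76, 2.76]. Speed limits (rad/s): [2.39, 2.39, 3.14, 3.14, 3.14, 3.14, 3.14].

### API

Orientations are given as a unit quaternion [x, y, z, w].
In Python, from workcell import manip, cams, finder gives the robot as it stands.
- The arm moves only by the tool play_rows, never from a script. Its arguments are lists of equal length, an entry for each row: "translation": the shift along the tool's x, y, z in mm, a list of three; "twist": the turn about the tool's z in degrees; "grip": the finger opening in mm, from 0 to 88.1. In form: {"translation": [[dx, dy, dz], ...], "twist": [twist, ...], "grip": [grip, ...]}. A call has 1 to 10 rows; each row shifts and turns the pose as measured when the row begins, along the tool's axes as they then stand; what a row does not reach is not made up. A row lasts 1/8 s, in which the tool goes at most 62.5 mm and 10.7 degrees, less where a joint would pass 70% of its speed; a pose out of reach is approached as far as the arm can. A call is refused whole if a number of a shift passes 62.5 or a number of a turn 10.7, either way. A call with a gripper value outside its range is refused whole. The fingers move at their own pace and stop on an object; "force" is the grip in N (left out, the last holds). Time passes only in rows, so rows that do not move let the fingers close. It gives the time, the measured TCP pose, the force and the opening at its end, in the units of the state.
- manip.observe(): the state, without advancing time (a new reading comes with each control period).
- cams.get_image(name): name is "scene" or "top"; returns a dict with "frame" (384x512x3 uint8, blue, green, red), "range_z" (384x512 float32, m along the optical axis (not along the pixel's ray), 0 where there is no reading), "vfov" (degrees; the focal length in pixels is half the picture's height over the tangent of half this angle, whatever the lens; pixels are square), "cx", "cy" (the principal point, pixels), "R" (3x3) and "t" (3): a world point X has camera coordinates R X + t. Camera axes: x right, y down, z forward; pixel columns grow to the right and rows downward; lengths in m; the calibration is good to about 2 mm. A picture is of the moment at which its call begins.
- manip.hand_in(): hands the job in, once; it reports no verdict.
Trained networks look in a picture, given as the dict that the camera call returned (one of the last four; its "shot" number tells which), for a name from the list of things; names that differ only in an ending like _2 or _b are one class to them, and where a whole thing is asked for, a point or a joint stands for the part that bears it (a point fixed in the world has none). Each returns a list of dicts, best first, with "p" (0 to 1); they miss things now and then, are a little off and sometimes report something else, mostly with a low value. They report only what shows in the picture. A call takes as long as a camera call.
- finder.masks_of(query, picture): "pixels" (384x512 bool, what is visible of it) and "location" ([column, row] in pixels, amid what is visible of it).
The state is a dict: "time_s": time; "q": joint angles; "dq": joint speeds; "tau": joint torques, N m; "eef_pos": TCP position; "eef_rot": TCP orientation; "force": force on the tool from outside, world axes, zero at the start; "torque": the same for the moment, N m; "opening": opening from 0.0 (shut) to 1.0 (fully open).
Only numpy, scipy, OpenCV 4.12 (cv2) and the standard library are available. Lean on these libraries where they do the work, as an engineer would, in place of code of your own. Each camera call takes 0.05 s, during which the arm holds its last target. There are 200 camera calls.

## Working session

There is one attempt and no reset: what is moved stays moved. The work goes in short steps, Python scripts to look and compute and a tool call to move; the robot and the scene stay as the last step left them, time stands still between calls to the robot, and variables do not carry over. Pictures are saved under pics/ and viewed, about 8 in all and at most 12, crops included, and the job is handed in when it is done.

Besides the shell and the picture viewer there is one more tool, called after "Emit:" in YAML: its name, and indented under it one key for each argument. play_rows: Moves the arm, as the interface text tells. Its arguments: {"type":"object","properties":{"translation":{"type":"array"},"twist":{"type":"array"},"grip":{"type":"array"},"force":{"type":"number"}},"required":["translation","twist","grip"]}

```bash
mkdir -p pics; cat > h.py <<'E'
import numpy as np, cv2
from workcell import manip, cams, finder
def cloud(p):
    H,W=p["range_z"].shape; f=H/2/np.tan(np.radians(p["vfov"])/2)
    v,u=np.mgrid[:H,:W]; z=p["range_z"]
    C=np.stack([(u-p["cx"])/f*z,(v-p["cy"])/f*z,z],-1)
    return (C-np.array(p["t"]))@np.array(p["R"])
E
python3 - <<'E'
from h import *
s=manip.observe(); print(s["eef_pos"],s["eef_rot"],s["force"],s["time_s"])
ims=[]
for n in ("top","scene"):
    p=cams.get_image(n); ims.append(p["frame"]); X=cloud(p)
    for q in ("cap_a","cap_a_top","nest_a","green","stop","blue","console","spare_cap","spare_housing","driver","jar"):
        for r in finder.masks_of(q,p)[:4]:
            m=r["pixels"]&(p["range_z"]>0)
            if m.sum()<5: continue
            P=X[m]; zt=np.percentile(P[:,2],95); T=P[P[:,2]>zt-.006]
            print(n,q,round(r["p"],2),np.round(r["location"]),m.sum(),"top z",zt.round(3),"med",np.median(T,0).round(3),"mid",((T.min(0)+T.max(0))/2)[:2].round(3),"ext",np.ptp(T,0)[:2].round(3))
    cv2.imwrite(f"pics/{n}1.png",cv2.resize(p["frame"],(768,576)))
E
```

```text
[ 0.23951314 -0.60359376  0.23784881] [ 9.82206286e-01  1.87803224e-01 -2.29458666e-04 -8.42099625e-04] [-0.11415264 -0.8959296  -0.07492555] 0.0
top cap_a 0.54 [159. 186.] 287 top z 0.089 med [0.571 0.326 0.086] mid [0.57  0.325] ext [0.051 0.051]
top cap_a_top 0.55 [158. 187.] 255 top z 0.089 med [0.571 0.323 0.086] mid [0.57  0.323] ext [0.051 0.048]
top nest_a 0.87 [210. 182.] 854 top z 0.072 med [0.591 0.173 0.07 ] mid [0.59  0.173] ext [0.057 0.054]
top nest_a 0.84 [164. 189.] 858 top z 0.087 med [0.569 0.324 0.085] mid [0.57  0.324] ext [0.051 0.053]
top nest_a 0.56 [270. 188.] 894 top z 0.073 med [ 0.581 -0.001  0.07 ] mid [0.583 0.   ] ext [0.051 0.05 ]
top green 0.22 [268. 186.] 867 top z 0.073 med [ 0.581 -0.001  0.07 ] mid [0.583 0.   ] ext [0.051 0.05 ]
top stop 0.5 [350. 216.] 150 top z 0.071 med [ 0.482 -0.233  0.068] mid [ 0.48  -0.232] ext [0.035 0.038]
top console 0.7 [347. 219.] 3470 top z 0.066 med [ 0.48  -0.233  0.066] mid [ 0.479 -0.232] ext [0.08  0.194]
top spare_cap 0.61 [219. 252.] 231 top z 0.016 med [0.389 0.141 0.012] mid [0.387 0.143] ext [0.051 0.051]

[... 1349 characters left out ...]
 0.085] mid [0.57  0.323] ext [0.049 0.056]
scene blue 0.69 [128. 269.] 145 top z 0.07 med [ 0.461 -0.312  0.067] mid [ 0.46  -0.312] ext [0.031 0.029]
scene console 0.86 [157. 260.] 5403 top z 0.067 med [ 0.48  -0.238  0.067] mid [ 0.478 -0.234] ext [0.074 0.185]
scene spare_cap 0.56 [220. 153.] 227 top z 0.013 med [0.386 0.141 0.011] mid [0.387 0.142] ext [0.051 0.053]
scene spare_housing 0.56 [319. 215.] 526 top z 0.045 med [0.728 0.101 0.042] mid [0.728 0.101] ext [0.058 0.061]
scene driver 0.62 [267. 326.] 573 top z 0.027 med [ 0.789 -0.23   0.024] mid [ 0.784 -0.23 ] ext [0.099 0.03 ]
scene jar 0.83 [256. 101.] 361 top z 0.072 med [0.351 0.365 0.07 ] mid [0.349 0.366] ext [0.048 0.044]
```

View pics/scene1.png

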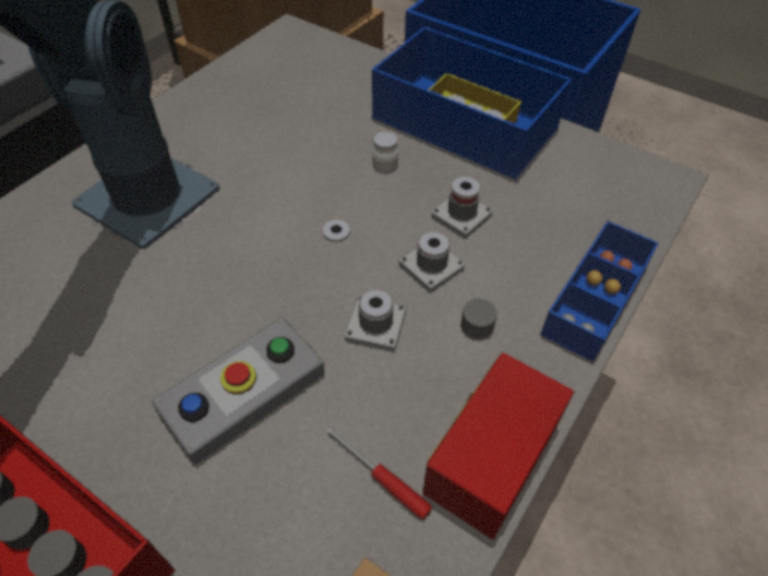

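View pics/top1.png

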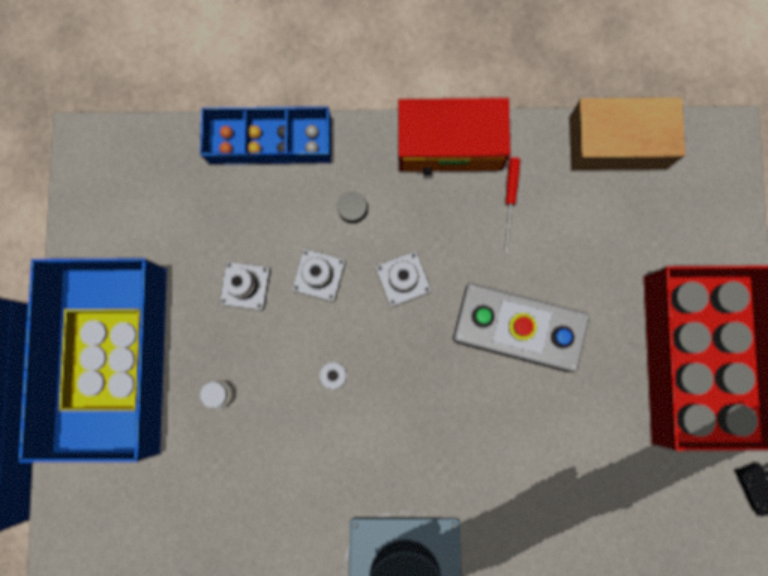

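The scene picture shows the red ring under the cap at px (464,190), so the proud cap is at about (0.569, 0.323), top z about 0.085. Green is at px (280,345), about (0.501, -0.158). The other two nests and the loose things match what the finder reported.

Emit:
play_rows:
  translation:
    - [54, -25, 0]
    - [54, -25, 0]
    - [54, -25, 0]
    - [54, -25, 0]
    - [54, -25, 0]
    - [54, -25, 0]
    - [54, -25, 0]
  twist: [0, 0, 0, 0, 0, 0, 0]
  grip: [0, 0, 0, 0, 0, 0, 0]

```text
time_s: 2.08
eef_pos: [0.5317, -0.3004, 0.2385]
eef_rot: [0.983, 0.182, -0.0, 0.003]
force: [-0.8, -0.3, 0.9]
opening: 0.231
```

Emit:
play_rows:
  translation:
    - [23.4, -51.7, 0]
    - [23.4, -51.7, 0]
    - [23.4, -51.7, 0]
    - [23.4, -51.7, 0]
    - [23.4, -51.7, 0]
    - [23.4, -51.7, 0]
    - [23.4, -51.7, 0]
    - [23.4, -51.7, 0]
    - [23.4, -51.7, 0]
    - [23.4, -51.7, 0]
  twist: [0, 0, 0, 0, 0, 0, 0, 0, 0, 0]
  grip: [0, 0, 0, 0, 0, 0, 0, 0, 0, 0]

```text
time_s: 3.32
eef_pos: [0.5689, 0.2843, 0.2375]
eef_rot: [0.983, 0.181, 0.003, 0.004]
force: [1.5, 0.5, 0.5]
opening: 0.003
```

Emit:
play_rows:
  translation:
    - [14, -36.5, 0]
    - [0, 0, 0]
    - [0, 0, 40]
    - [0, 0, 40]
    - [0, 0, 35]
    - [0, 0, 0]
  twist: [0, 0, 0, 0, 0, 0]
  grip: [0, 0, 0, 0, 0, 0]

```text
time_s: 4.08
eef_pos: [0.5703, 0.3259, 0.1202]
eef_rot: [0.983, 0.183, 0.005, 0.003]
force: [-0.3, -0.9, 0.9]
opening: 0.003
```

```bash
python3 - <<'E'
from h import *
s=manip.observe(); print(s["eef_pos"],s["eef_rot"],s["force"],s["time_s"])
p=cams.get_image("scene"); cv2.imwrite("pics/s2.png",cv2.resize(p["frame"][60:260,200:420],(770,700)[:2] if 0 else (660,600)))
E
```

```text
[0.57029845 0.32587406 0.12024048] [0.98307159 0.18313593 0.00455266 0.00327821] [-0.34557132 -0.89277134  0.93505984] 4.075
```

View pics/s2.png

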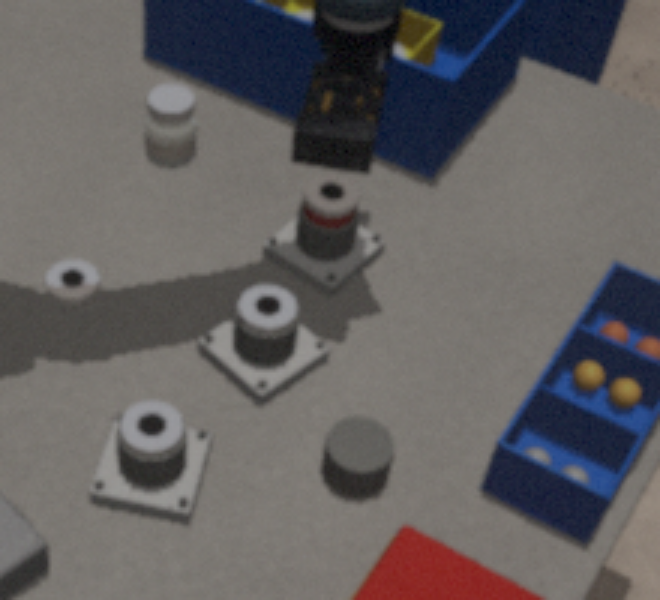

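The gripper is over the proud cap: fingertips are at crop px about (333,165) and the cap with its red ring at (330,200).

Emit:
play_rows:
  translation:
    - [0, 0, 15]
    - [0, 0, 9]
    - [0, 0, 4]
    - [0, 0, 3]
    - [0, 0, 3]
    - [0, 0, 3]
  twist: [0, 0, 0, 0, 0, 0]
  grip: [0, 0, 0, 0, 0, 0]

```text
time_s: 4.88
eef_pos: [0.5753, 0.3275, 0.088]
eef_rot: [0.983, 0.182, 0.01, 0.001]
force: [0.3, -0.5, 0.1]
opening: 0.004
```

Emit:
play_rows:
  translation:
    - [-7, 1.5, 0]
    - [0, 0, 3]
    - [0, 0, 3]
    - [0, 0, 3]
    - [0, 0, 3]
  twist: [0, 0, 0, 0, 0]
  grip: [0, 0, 0, 0, 0]

```text
time_s: 5.5
eef_pos: [0.5688, 0.3233, 0.0776]
eef_rot: [0.983, 0.182, 0.01, 0.002]
force: [-2.1, -1.8, 6.4]
opening: 0.004
```

Contact shows about 6 N of friction, as expected. I'll continue gently.

Emit:
play_rows:
  translation:
    - [0, 0, 3]
    - [0, 0, 3]
    - [0, 0, 2.5]
  twist: [0, 0, 0]
  grip: [0, 0, 0]

```text
time_s: 5.88
eef_pos: [0.5688, 0.3233, 0.0708]
eef_rot: [0.983, 0.182, 0.01, 0.002]
force: [-3.3, -1.2, 6.0]
opening: 0.009
```

Emit:
play_rows:
  translation:
    - [0, 0, 2]
    - [0, 0, 2]
  twist: [0, 0]
  grip: [0, 0]

```text
time_s: 6.12
eef_pos: [0.5688, 0.3233, 0.0704]
eef_rot: [0.983, 0.182, 0.01, 0.002]
force: [-7.3, -3.9, 20.0]
opening: 0.007
```

Hard stop reached at z = 0.0704 with 20 N. I'll lift off and check.

Emit:
play_rows:
  translation:
    - [0, 0, 0]
    - [0, 0, -5]
    - [0, 0, -40]
    - [0, 0, -60]
    - [0, 0, -30]
  twist: [0, 0, 0, 0, 0]
  grip: [0, 0, 0, 0, 0]

```text
time_s: 6.75
eef_pos: [0.5649, 0.3227, 0.2068]
eef_rot: [0.983, 0.182, 0.007, 0.003]
force: [1.3, 0.5, 0.7]
opening: 0.006
```

```bash
python3 - <<'E'
from h import *
p=cams.get_image("scene"); X=cloud(p)
for c in ((.569,.323),(.59,.171),(.582,-.001)):
    m=(np.hypot(X[...,0]-c[0],X[...,1]-c[1])<.022)&(X[...,2]<.1)&(p["range_z"]>0); print(c,m.sum(),np.median(X[m],0))
s=manip.observe(); print(s["eef_pos"],s["eef_rot"],s["q"].round(2) if hasattr(s["q"],"round") else s["q"])
cv2.imwrite("pics/s3.png",cv2.resize(p["frame"][60:260,200:420],(660,600)))
E
```

```text
(0.569, 0.323) 118 [0.56917917 0.32161734 0.07079106]
(0.59, 0.171) 152 [0.58997859 0.17053533 0.07078004]
(0.582, -0.001) 184 [ 0.58181646 -0.00130866  0.0707025 ]
[0.56610245 0.32356322 0.21001539] [0.98320091 0.18227286 0.00930682 0.0024429 ] [-0.41  0.58 -0.27  1.56  0.18  1.01 -1.94]
```

View pics/s3.png

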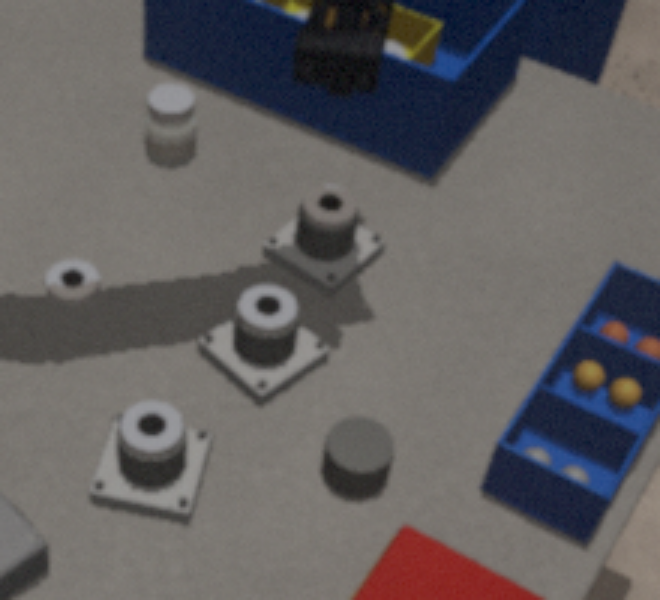

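The cap is home: no red shows at crop px (328,210), and its top is at 0.0708, the same as the other two. Next is the green button.

Emit:
play_rows:
  translation:
    - [-25.9, 47.4, 0]
    - [-25.9, 47.4, 0]
    - [-25.9, 47.4, 0]
    - [-25.9, 47.4, 0]
    - [-25.9, 47.4, 0]
    - [-25.9, 47.4, 0]
    - [-25.9, 47.4, 0]
    - [-25.9, 47.4, 0]
    - [-25.9, 47.4, 0]
    - [0, 0, 0]
  twist: [0, 0, 0, 0, 0, 0, 0, 0, 0, 0]
  grip: [0, 0, 0, 0, 0, 0, 0, 0, 0, 0]

```text
time_s: 8.05
eef_pos: [0.501, -0.1724, 0.2085]
eef_rot: [0.983, 0.182, 0.013, 0.002]
force: [1.0, 0.0, -0.2]
opening: 0.005
```

Emit:
play_rows:
  translation:
    - [5, -13.5, 0]
    - [0, 0, 40]
    - [0, 0, 40]
    - [0, 0, 25]
    - [0, 0, 8]
    - [0, 0, 0]
  twist: [0, 0, 0, 0, 0, 0]
  grip: [0, 0, 0, 0, 0, 0]

```text
time_s: 8.8
eef_pos: [0.5077, -0.1429, 0.094]
eef_rot: [0.982, 0.19, 0.016, -0.001]
force: [-1.9, -0.4, -0.1]
opening: 0.001
```

```bash
python3 - <<'E'
from h import *
p=cams.get_image("scene"); cv2.imwrite("pics/s4.png",cv2.resize(p["frame"][160:310,90:255],(660,600)))
E
```

```text
(no output)
```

View pics/s4.png

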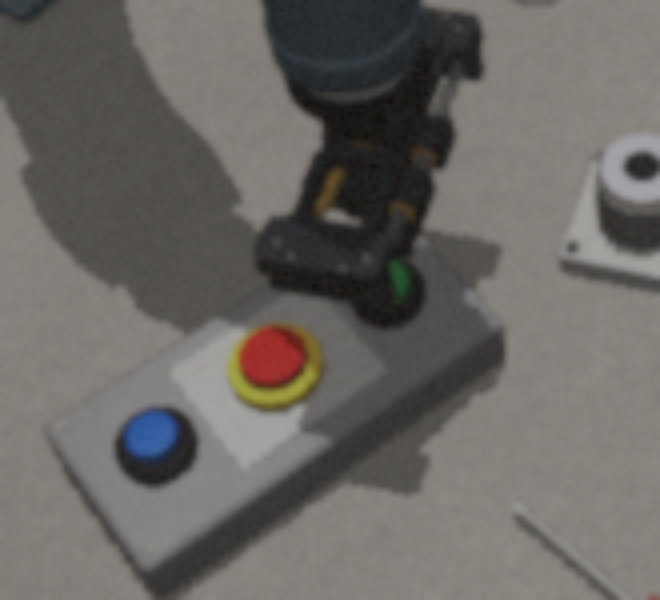

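The fingers are over the green button at crop px (385,290) but off by about 15 mm in y. I'll correct this at height.

Emit:
play_rows:
  translation:
    - [-12.5, 11, 0]
    - [0, 0, 0]
  twist: [0, 0]
  grip: [0, 0]

```text
time_s: 9.1
eef_pos: [0.501, -0.1593, 0.0959]
eef_rot: [0.982, 0.19, 0.017, 0.0]
force: [0.3, 0.0, 1.1]
opening: 0.009
```

Emit:
play_rows:
  translation:
    - [0, 0, 12]
    - [0, 0, 6]
    - [0, 0, 3]
    - [0, 0, 2]
    - [0, 0, 2]
  twist: [0, 0, 0, 0, 0]
  grip: [0, 0, 0, 0, 0]

```text
time_s: 9.72
eef_pos: [0.5023, -0.1594, 0.0696]
eef_rot: [0.982, 0.189, 0.018, 0.0]
force: [-0.2, 0.1, 1.0]
opening: 0.003
```

Emit:
play_rows:
  translation:
    - [0, 0, 2.5]
    - [0, 0, 2.5]
    - [0, 0, 2.5]
    - [0, 0, 2.5]
  twist: [0, 0, 0, 0]
  grip: [0, 0, 0, 0]

```text
time_s: 10.22
eef_pos: [0.5026, -0.1594, 0.0609]
eef_rot: [0.982, 0.189, 0.017, 0.001]
force: [-11.8, 2.4, 40.4]
opening: 0.004
```

It is fully down at the stop (about 6 mm of travel). I'll release and retract now.

Emit:
play_rows:
  translation:
    - [0, 0, -4]
    - [0, 0, -10]
    - [0, 0, -40]
    - [0, 0, -50]
    - [0, 0, -40]
    - [-30, -20, 0]
    - [-30, -20, 0]
    - [-30, -20, 0]
    - [0, 0, 0]
  twist: [0, 0, 0, 0, 0, 0, 0, 0, 0]
  grip: [0, 0, 0, 0, 0, 0, 0, 0, 0]

```text
time_s: 11.35
eef_pos: [0.3901, -0.1375, 0.208]
eef_rot: [0.982, 0.19, 0.02, 0.002]
force: [0.5, -0.9, 0.2]
opening: 0.007
```

```bash
python3 - <<'E'
from h import *
p=cams.get_image("scene"); X=cloud(p)
for n,c,r in (("cap_a",(.569,.323),.02),("green",(.501,-.158),.009),("spare_cap",(.387,.142),.02),("housing",(.728,.102),.02),("jar",(.35,.367),.015)):
    m=(np.hypot(X[...,0]-c[0],X[...,1]-c[1])<r)&(X[...,2]<.1)&(p["range_z"]>0); print(n,m.sum(),np.median(X[m],0) if m.any() else None)
s=manip.observe(); print(s["eef_pos"],s["force"],s["time_s"])
cv2.imwrite("pics/s5.png",cv2.resize(p["frame"],(768,576)))
E
```

```text
cap_a 97 [0.56836998 0.32226013 0.07076919]
green 36 [ 0.50105713 -0.15838776  0.06744918]
spare_cap 99 [0.38706864 0.14133774 0.01075162]
housing 146 [0.72823372 0.10177699 0.04265273]
jar 44 [0.34954241 0.36766216 0.07052149]
[ 0.39200604 -0.13777038  0.20845741] [-0.04739075 -0.27011328  0.49118357] 11.4
```

View pics/s5.png

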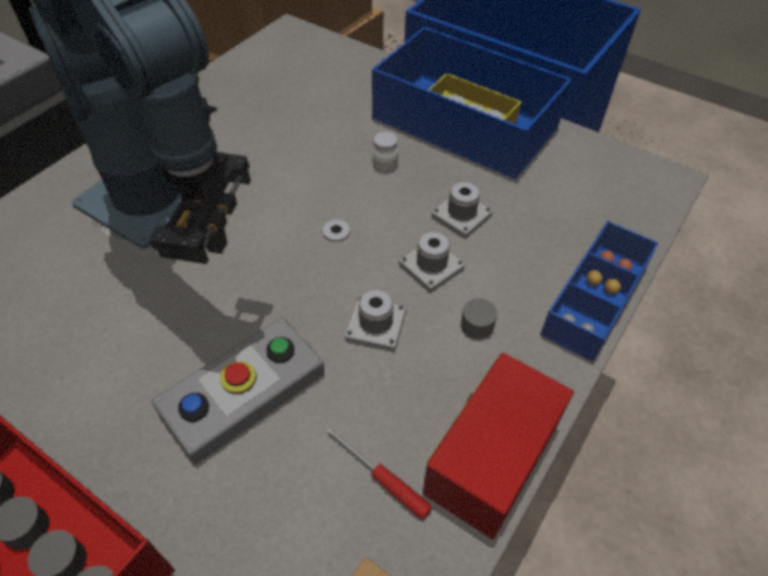

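The picture shows the cap home at (464,195), green out again at (280,347), the loose things where they were, and the arm clear.

```bash
python3 -c "
from workcell import manip
print(manip.hand_in())"
```

```text
the job is handed in; nothing more can be done
None
```

I pressed the proud cap home, then pressed the green button right down, let it spring back, moved clear and handed the job in. Hand-in reports no verdict.

- **Cap:** it slid at about 6 N and met its stop at z = 0.0704 with about 20 N. Its top now measures 0.0708, the same as the other two caps did after I pressed it, and no red ring shows.
- **Green button:** it went down to its stop, with the tip at 0.0609 (about 6 mm of travel). It is out again at 0.0674. The wrist read about 40 N when it reached the stop, which was firmer than I meant but under the 60 N limit.
- **Everything else:** the last picture shows the loose things where they began. The spare cap, spare housing and jar I measured again; the driver I only saw. The arm stands clear with almost no force on it.
- **Approach to the button:** my first descent was about 15 mm off in y. I corrected it above the console before touching anything.

The robot's clock read 11.4 s just before hand-in. No final check failed or disagreed.

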